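# Set the solvent bottles in their drip dishes

### The arm

A 6-joint arm with a two-finger parallel gripper is mounted at the origin on the work surface. World frame = base frame: x ahead of the robot, y to its left, z up, the work surface at z = 0. Lengths are in mm, angles in rad, forces in N, time in s.
With the tool pointing down it reaches from about 300 to 875 mm from the base axis. Payload 6.4 kg.
Tool frame: the origin (TCP) lies between the finger pads; the fingertips stand arm.tip_extent ahead of it and the grasp point (between the pads) lies 2 mm behind it (arm.tip_extent is the distance from the TCP to the fingertips, in mm); z points along the fingers, y is the line along which they close (so a half turn about z gives the same grasp; the last joint's range is limited). The gripper opens to 85 mm and grips with 20 to 120 N. Pads are 22 mm wide; open, the fingers measure 114 mm over their backs; the gripper's body (76 mm by 85 mm) begins 54 mm behind the grasp point. The pads swing forward as they close: fully open they stand 13 mm farther back than shut.
Start: joints at [1.102, 0.181, 1.607, -0, 1.354, -0.206], TCP at [149.364, 555.276, 248.288] pointing down, gripper open.
Joint ranges: [-2.99, 2.99], [-0.89, 2.07], [0.3, 2.58], [-1.14, 4.28], [0, 2.63], [-3.12, 3.12]. Speed limits (rad/s): [2.57, 2.57, 3.01, 3.14, 3.14, 3.14].

### API

Orientations are given as a rotation vector (axis times angle).
In Python, from rig import arm gives the robot as it stands.
- The arm moves only by the tool carry_out, never from a script. Its argument "rows" is a list of rows, each a list of 6 numbers: the shift along the world's x, y, z in m, then the turn, a rotation vector about the world's x, y, z in rad. A call has 1 to 8 rows; each row is the pose to reach, as a shift and turn from the pose commanded when the call began; what a row does not reach only later rows make up. A row lasts 1/12 s, in which the tool goes at most 41.7 mm and 7.16 degrees, less where a joint would pass 70% of its speed; a pose out of reach is approached as far as the arm can. A call with a gripper value outside its range is refused whole. "hand" is the closure, from -1 (fully open) to 1 (shut), set as the call begins (left out, the last holds). The fingers move at their own pace and stop on an object; "squeeze" is the grip in N (left out, the last holds). Time passes only in rows, so rows that repeat a pose let the fingers close. It gives the time, the measured TCP pose, the force, the opening and the grip force at its end, in the units of the state.
- arm.get_obs(): the state, without advancing time (a new reading comes with each control period).
- arm.capture(name): name is "side" or "top" or "wrist"; returns the picture (400x640x3 uint8, red, green, blue); there is no depth.
- arm.get_calibration(name): a dict with "vfov" (degrees; the focal length in pixels is half the picture's height over the tangent of half this angle, whatever the lens; pixels are square), "cx", "cy" (the principal point, pixels), "cam_to_world" (4x4, takes a point from camera to world coordinates); the wrist camera has in their place "T_tool_cam" (4x4, takes a point from camera to tool coordinates, whose origin is the TCP and whose axes are the flange's). Camera axes: x right, y down, z forward; pixel columns grow to the right and rows downward; lengths in mm; the calibration is good to about 2 mm. The wrist camera is an equidistant fisheye: a pixel r from the principal point sees the ray r / f radians off the axis. A picture is of the moment at which its call begins: read the wrist's pose just before it. get_calibration takes no time and is no camera call.
- arm.sign_off(): hands the job in; it is judged then, once.
The state is a dict: "time_s": time; "q": joint angles; "dq": joint speeds; "effort": joint torques, N m; "tool_pos": TCP position; "tcp_rot": TCP orientation; "wrist_force": force on the tool from outside, world axes, zero at the start; "ft_torque": the same for the moment, N m; "finger_gap": finger opening in mm; "finger_force": force on a finger pad.
Only numpy, scipy, OpenCV 4.12 (cv2) and the standard library are available. Lean on these libraries where they do the work, as an engineer would, in place of code of your own. Each camera call takes 0.05 s, during which the arm holds its last target. There are 200 camera calls.

### The job

Get the chromatograph's solvents ready: stand each amber bottle that has a blue, red, yellow or green cap in the drip dish of the same colour as its cap, upright and flat on the dish's floor. Keep them upright, and lower each one in before letting go: they are glass, so do not drop them. Leave the black-capped amber bottle and the white plastic bottle with the red nozzle standing where they are.

Things in the scene. Friction and masses are not known exactly. Their poses are not given: they have to be found in the camera images.
- bottle_blue_mid (a point): amber glass reagent bottle with a blue screw cap, loose, standing upright, 110 to 230 g. Round: body 46 mm in diameter up to 54 mm, sloping shoulder to 67 mm, cap 33 mm in diameter from 68 to 88 mm; 88 mm tall in all. The point is at its centre, on its axis, 44 mm above its underside; z points up along the bottle
- bottle_red_mid (a point): amber glass reagent bottle with a red screw cap, loose, standing upright, 110 to 230 g. Round: body 46 mm in diameter up to 54 mm, sloping shoulder to 67 mm, cap 33 mm in diameter from 68 to 88 mm; 88 mm tall in all. The point is at its centre, on its axis, 44 mm above its underside; z points up along the bottle
- bottle_yellow_mid (a point): amber glass reagent bottle with a yellow screw cap, loose, standing upright, 110 to 230 g. Round: body 46 mm in diameter up to 54 mm, sloping shoulder to 67 mm, cap 33 mm in diameter from 68 to 88 mm; 88 mm tall in all. The point is at its centre, on its axis, 44 mm above its underside; z points up along the bottle
- bottle_green_mid (a point): amber glass reagent bottle with a green screw cap, loose, standing upright, 110 to 230 g. Round: body 46 mm in diameter up to 54 mm, sloping shoulder to 67 mm, cap 33 mm in diameter from 68 to 88 mm; 88 mm tall in all. The point is at its centre, on its axis, 44 mm above its underside; z points up along the bottle
- dish_blue_floor (a point): blue round plastic drip dish, fixed to the bench: 84 mm across, 10 mm high, rim wall 4 mm thick, flat floor 74 mm across and 3 mm thick. The point is at the centre of the floor's upper face, 3 mm above the bench; z points up
- dish_red_floor (a point): red round plastic drip dish, fixed to the bench: 84 mm across, 10 mm high, rim wall 4 mm thick, flat floor 74 mm across and 3 mm thick. The point is at the centre of the floor's upper face, 3 mm above the bench; z points up
- dish_yellow_floor (a point): yellow round plastic drip dish, fixed to the bench: 84 mm across, 10 mm high, rim wall 4 mm thick, flat floor 74 mm across and 3 mm thick. The point is at the centre of the floor's upper face, 3 mm above the bench; z points up
- dish_green_floor (a point): green round plastic drip dish, fixed to the bench: 84 mm across, 10 mm high, rim wall 4 mm thick, flat floor 74 mm across and 3 mm thick. The point is at the centre of the floor's upper face, 3 mm above the bench; z points up
- spare_black_mid (a point): amber glass bottle with a black cap, loose, upright, same shape and size as the others (46 mm in diameter, 88 mm tall); to be left standing. The point is at its centre, 44 mm above its underside; z points up
- rinse_white_mid (a point): opaque white plastic rinse bottle with a red pointed nozzle cap, loose, upright, 46 mm in diameter, 88 mm tall; to be left standing. The point is at its centre, 44 mm above its underside; z points up
Mind the look-alikes: they are no part of the job. What is shaped like the part that bears bottle_yellow_mid but purple is not meant.

How it is judged (in metres and radians):
At the end, for the whole second after the job is handed in: Each of the four colour-capped amber bottles stands upright (within 0.1 rad) on the floor of the dish of its cap's colour, axis within 15 mm of the dish's centre, base on the floor within 4 mm, at rest; the black-capped and the white bottle stand upright within 20 mm of where they began (horizontal distance between bottle_blue_mid and dish_blue_floor below 0.015 m and z of bottle_blue_mid in the frame of dish_blue_floor between 0.04 and 0.048 m and angle between each of bottle_blue_mid, bottle_red_mid, bottle_yellow_mid, bottle_green_mid, spare_black_mid, rinse_white_mid's own z axis and vertical below 0.1 rad and linear speed of each of bottle_blue, bottle_red, bottle_yellow, bottle_green below 0.02 m/s and horizontal distance between bottle_red_mid and dish_red_floor below 0.015 m and z of bottle_red_mid in the frame of dish_red_floor between 0.04 and 0.048 m and horizontal distance between bottle_yellow_mid and dish_yellow_floor below 0.015 m and z of bottle_yellow_mid in the frame of dish_yellow_floor between 0.04 and 0.048 m and horizontal distance between bottle_green_mid and dish_green_floor below 0.015 m and z of bottle_green_mid in the frame of dish_green_floor between 0.04 and 0.048 m and distance of each of spare_black_mid, rinse_white_mid from where it was at the start of the episode below 0.02 m); the robot touches nothing.
It fails at once if a colour-capped bottle is tipped over (more than about 40 degrees) (angle between any of bottle_blue_mid, bottle_red_mid, bottle_yellow_mid, bottle_green_mid's own z axis and vertical above 0.7 rad).
It fails at once if a colour-capped bottle is let go more than 30 mm above its dish or the bench ((height (world z) of bottle_blue_mid above 0.077 m and contact force between the fingers and bottle_blue below 0.05 N) or (height (world z) of bottle_red_mid above 0.077 m and contact force between the fingers and bottle_red below 0.05 N) or (height (world z) of bottle_yellow_mid above 0.077 m and contact force between the fingers and bottle_yellow below 0.05 N) or (height (world z) of bottle_green_mid above 0.077 m and contact force between the fingers and bottle_green below 0.05 N)).
It fails at once if the black-capped amber bottle is shifted by more than 20 mm or knocked over (distance of spare_black_mid from where it was at the start of the episode above 0.02 m or angle between spare_black_mid's own z axis and vertical above 0.5 rad).
It fails at once if the white rinse bottle is shifted by more than 20 mm or knocked over (distance of rinse_white_mid from where it was at the start of the episode above 0.02 m or angle between rinse_white_mid's own z axis and vertical above 0.5 rad).
It also fails if it takes over 112 s, if anything falls off the work surface, if the arm or the gripper's body presses on something with over 40 N, if the wrist force passes 120 N, or if a joint passes its speed limit or range.

## Working session

There is one attempt and no reset: what is moved stays moved. The work goes in short steps, Python scripts to look and compute and a tool call to move; the robot and the scene stay as the last step left them, time stands still between calls to the robot, and variables do not carry over. Pictures are saved under pics/ and viewed, at most 14 in all, crops included, and the job is handed in when it is done.

Besides the shell and the picture viewer there is one more tool, called after "Request:" as name(argument=value, ...) on one line, values as JSON. carry_out: Moves the arm, as the interface text tells. Its arguments: {"type":"object","properties":{"rows":{"type":"array","items":{"type":"array","items":{"type":"number"}}},"hand":{"type":"number"},"squeeze":{"type":"number"}},"required":["rows"]}

```bash
mkdir -p pics; ls; python3 - <<'E'
from rig import arm
import cv2,numpy as np
print(arm.get_obs()); print(arm.tip_extent)
for n in("top","side"):
    c=arm.get_calibration(n);print(n,c)
    cv2.imwrite(f"pics/{n}0.png",arm.capture(n)[:,:,::-1])
print(arm.get_calibration("wrist"))
E
```

```text
pics
{'time_s': 0.0, 'q': array([ 1.10170364e+00,  1.81522898e-01,  1.60800247e+00, -1.86105074e-06,
        1.35377782e+00, -2.06319198e-01]), 'dq': array([-0.00056152,  0.00013895, -0.00032175,  0.00091008,  0.00108068,
       -0.00142807]), 'effort': array([-1.66518937e-03, -4.44890535e+01, -3.51320779e+01, -4.90715356e-04,
        9.55209020e-03, -3.19956064e-05]), 'tool_pos': array([149.11923065, 554.79609846, 247.396994  ]), 'tcp_rot': array([-4.11502318e-01, -3.11395472e+00,  2.53562699e-03]), 'wrist_force': array([-0.45086317,  0.09129946,  0.41951398]), 'ft_torque': array([-0.01482732,  0.02745806,  0.02104013]), 'finger_force': 0.0, 'finger_gap': 85.54405322088074}
17.0
top {'vfov': 45.355565429373115, 'cx': 316.34028091268135, 'cy': 206.27884595911485, 'cam_to_world': array([[-2.24533956e-02, -9.98098668e-01,  5.74011612e-02,
         4.40120836e+02],
       [-9.99434818e-01,  2.38461112e-02,  2.36940586e-02,
        -1.08127120e+01],
       [-2.50178028e-02, -5.68367070e-02, -9.98069987e-01,
         1.15534748e+03],
       [ 0.00000000e+00,  0.00000000e+00,  0.00000000e+
[... 206 characters left out ...]
914e+02],
       [-1.41485014e-01, -5.83505711e-01,  7.99689362e-01,
        -8.33366155e+02],
       [ 7.13514129e-03, -8.08395774e-01, -5.88596095e-01,
         6.45771817e+02],
       [ 0.00000000e+00,  0.00000000e+00,  0.00000000e+00,
         1.00000000e+00]])}
{'vfov': 65.70646984690485, 'cx': 320.6027313935677, 'cy': 198.0371489365618, 'T_tool_cam': array([[ 3.97675064e-04, -9.46497049e-01, -3.22712221e-01,
         8.37599445e+01],
       [ 9.99999920e-01,  3.64814684e-04,  1.62308728e-04,
         1.01886115e+00],
       [-3.58945755e-05, -3.22712260e-01,  9.46497119e-01,
        -1.25129909e+02],
       [ 0.00000000e+00,  0.00000000e+00,  0.00000000e+00,
         1.00000000e+00]])}
```

View pics/top0.png

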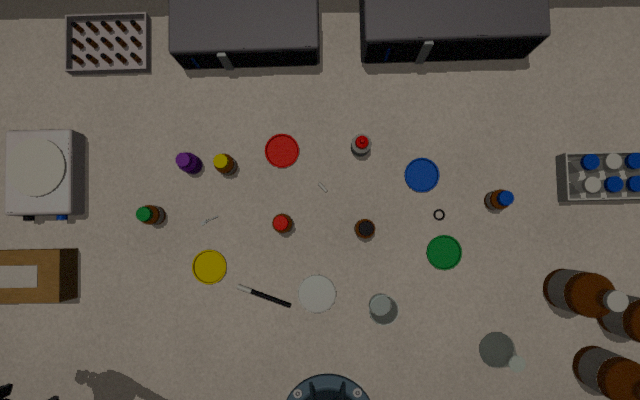

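View pics/side0.png

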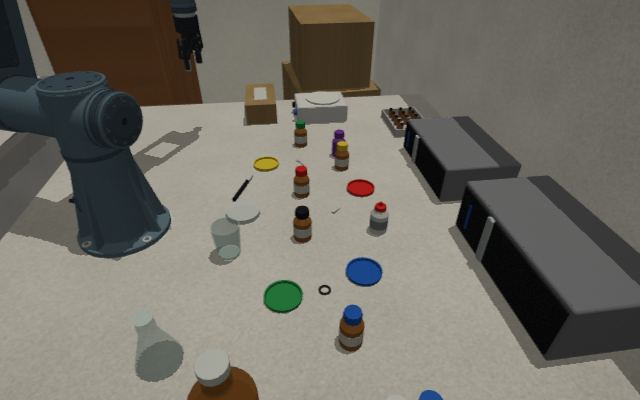

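The top view shows the caps at yellow (224,162), red (282,223), green (146,213), blue (505,198), with black (365,229) and white rinse (361,145). The dishes are red (282,151), blue (422,175), yellow (210,267) and green (444,252). A purple look-alike stands at (188,162). The side view agrees. Next I'll measure positions in both views.

```bash
cat > h.py <<'E'
import numpy as np,cv2
from rig import arm
HUE={'blue':(105,125),'red':(-8,8),'yellow':(22,32),'green':(50,85),'purple':(130,150)}
def ray(n,uv):
    c=arm.get_calibration(n);f=200/np.tan(np.radians(c['vfov']/2));T=c['cam_to_world']
    return T[:3,3],T[:3,:3]@np.array([(uv[0]-c['cx'])/f,(uv[1]-c['cy'])/f,1])
def plane(n,uv,z):
    o,d=ray(n,uv);return (o+d*(z-o[2])/d[2])
def blobs(n,img,col,amin=40):
    h=cv2.cvtColor(img,cv2.COLOR_RGB2HSV).astype(int);H=h[...,0];lo,hi=HUE[col]
    if lo<0:H=np.where(H>90,H-180,H)
    m=((H>=lo)&(H<=hi)&(h[...,1]>(185 if col in('red','yellow') else 120))&(h[...,2]>60)).astype(np.uint8)
    m=cv2.morphologyEx(m,cv2.MORPH_OPEN,np.ones((2,2),np.uint8))
    out=[]
    for c in cv2.findContours(m,cv2.RETR_EXTERNAL,cv2.CHAIN_APPROX_NONE)[0]:
        if cv2.contourArea(c)>amin and len(c)>5:
            e=cv2.fitEllipse(cv2.convexHull(c));out.append((e[0],e[1],cv2.contourArea(c)))
    return out
E
python3 - <<'E'
from h import *
for n in("top","side"):
    im=cv2.imread(f"pics/{n}0.png")[:,:,::-1].copy()
    for c in HUE:
        for uv,ax,a in blobs(n,im,c):
            print(n,c,np.round(uv,1),np.round(ax,1),a,'cap78',plane(n,uv,78 if n=="side" else 84)[:2].round(),'dish',plane(n,uv,9)[:2].round())
E
```

```text
top blue [506.9 198.5] [13.9 14.5] 143.5 cap78 [ 509. -409.] dish [ 514. -437.]
top blue [637.2 184.3] [13.5 15.9] 103.5 cap78 [ 534. -696.] dish [ 540. -744.]
top blue [615.7 184.6] [15.6 16.3] 186.0 cap78 [ 534. -649.] dish [ 541. -694.]
top blue [422.5 175.6] [33.9 34.1] 860.5 cap78 [ 565. -225.] dish [ 574. -240.]
top blue [592.1 162.2] [15.8 16.5] 189.0 cap78 [ 585. -600.] dish [ 595. -642.]
top blue [636.7 161.3] [15.2 16.2] 125.5 cap78 [ 585. -698.] dish [ 595. -746.]
top red [281.2 223.5] [14.8 15.6] 161.5 cap78 [465.  94.] dish [467. 102.]
top red [362.4 142.6] [11.7 12.6] 103.5 cap78 [643. -93.] dish [657. -98.]
top red [282.3 151.3] [33.1 33.4] 837.5 cap78 [628.  89.] dish [641.  96.]
top yellow [209.7 267.4] [33.9 34.2] 875.0 cap78 [370. 257.] dish [365. 275.]
top yellow [221.3 161.6] [13.6 15.3] 143.5 cap78 [608. 228.] dish [620. 244.]
top green [443.9 253.1] [31.8 34. ] 782.0 cap78 [ 391. -266.] dish [ 388. -284.]
top green [143.6 214.5] [13.1 13.4] 129.0 cap78 [492. 406.] dish [496. 435.]
top purple [183.2 160.5] [13.1 15. ] 133.0 cap78 [613. 315.] dish [625. 337.]
side blue [431.6 399.6] [16.7 22. ] 123.5 cap78 [ 596. -573.] dish [ 621. -541.]
side blue [353.5 315.8] [18.3 21.2] 282.0 cap78 [ 513. -410.] dish [ 528. -359.]
side blue [364.7 272.2] [28.3 35.7] 756.0 cap78 [ 557. -309.] dish [ 577. -246.]
side red [381.3 207.7] [ 9.2 10.4] 65.5 cap78 [ 648. -103.] dish [679. -15.]
side red [361.3 188.5] [16.3 26.7] 316.0 cap78 [618. -14.] dish [645.  86.]
side red [301.7 172.4] [11.5 11.8] 89.5 cap78 [469.  88.] dish [479. 199.]
side yellow [266.9 164.4] [13.8 24.2] 241.0 cap78 [374. 145.] dish [372. 264.]
side yellow [343. 147.] [10. 10.] 62.0 cap78 [613. 222.] dish [640. 350.]
side green [283.9 296.3] [30.4 38.7] 827.5 cap78 [ 392. -349.] dish [ 393. -290.]
```

Request:
carry_out(rows=[[0.172,-0.075,0,0,0,0],[0.344,-0.15,0,0,0,0],[0.344,-0.15,0,0,0,0],[0.344,-0.15,0,0,0,0],[0.344,-0.15,0,0,0,0],[0.344,-0.15,0,0,0,0],[0.344,-0.15,0,0,0,0],[0.344,-0.15,0,0,0,0]], hand=-0.55, squeeze=40)

```text
time_s: 0.77
tool_pos: [456.4, 420.7, 247.9]
tcp_rot: [-0.412, -3.114, 0.001]
wrist_force: [0.4, 0.3, -1.0]
finger_gap: 66.1
finger_force: 0.0
```

Request:
carry_out(rows=[[0.04,-0.02,0,0,0,0],[0,0,0,0,0,0],[0,0,0,0,0,0]])

```text
time_s: 1.02
tool_pos: [455.4, 419.6, 246.3]
tcp_rot: [-0.423, -3.108, 0.002]
wrist_force: [-1.8, 0.7, 0.5]
finger_gap: 66.3
finger_force: 0.0
```

```bash
cat >> h.py <<'E'
from scipy.spatial.transform import Rotation as Ro
def wray(uv,obs):
    c=arm.get_calibration('wrist');f=200/np.tan(np.radians(c['vfov']/2))
    p=np.array([uv[0]-c['cx'],uv[1]-c['cy']]);r=np.hypot(*p);t=r/f
    d=np.r_[p/r*np.sin(t),np.cos(t)];T=c['T_tool_cam'];R=Ro.from_rotvec(obs['tcp_rot']).as_matrix()
    return obs['tool_pos']+R@T[:3,3],R@T[:3,:3]@d
def wplane(uv,z,obs):
    o,d=wray(uv,obs);return o+d*(z-o[2])/d[2]
def wlook(col,name=None,zc=84,zd=10,amin=150):
    obs=arm.get_obs();im=arm.capture('wrist')
    if name:cv2.imwrite(f"pics/{name}.png",im[:,:,::-1])
    print('tcp',obs['tool_pos'].round(1),obs['tcp_rot'].round(3),'t',round(obs['time_s'],2))
    for cc in col.split():
        for uv,ax,a in blobs('wrist',im,cc,amin):
            print(cc,np.round(uv,1),np.round(ax,1),a,'cap',wplane(uv,zc,obs)[:2].round(1),'dish',wplane(uv,zd,obs)[:2].round(1))
E
python3 -c "
from h import *
wlook('green yellow purple','w1')"
```

```text
tcp [455.4 419.6 246.3] [-4.230e-01 -3.108e+00  2.000e-03] t 1.02
green [  2.1 236.4] [15.  36.5] 255.5 cap [ 389.8 -129.6] dish [ 393.5 -276.8]
green [319.8 223.4] [31.4 32.5] 724.5 cap [494.5 408.7] dish [525.  399.9]
purple [278.5 312.9] [33.6 52.2] 1054.5 cap [594.4 329.9] dish [650.7 300.8]
```

View pics/w1.png

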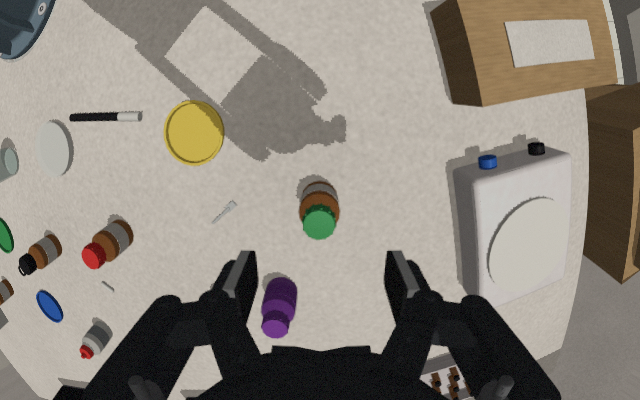

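The wrist view shows the green cap at (320,223), giving (494,408), which agrees with the top view. Moving over it and descending.

Request:
carry_out(rows=[[0.038,-0.013,0,0,0,0],[0.038,-0.013,0,0,0,0],[0.038,-0.013,-0.04,0,0,0],[0.038,-0.013,-0.08,0,0,0],[0.038,-0.013,-0.11,0,0,0],[0.038,-0.013,-0.13,0,0,0],[0.038,-0.013,-0.13,0,0,0]])

```text
time_s: 1.65
tool_pos: [489.4, 407.2, 112.2]
tcp_rot: [-0.41, -3.107, 0.01]
wrist_force: [-1.0, -0.6, -0.4]
finger_gap: 66.3
finger_force: 0.0
```

```bash
python3 -c "
from h import *
wlook('green')"
```

```text
tcp [489.4 407.2 112.2] [-0.41  -3.107  0.01 ] t 1.65
green [323.1 255.6] [59.1 61.5] 2402.0 cap [492.6 408.7] dish [532.4 398.2]
```

Request:
carry_out(rows=[[0.003,0.001,0,0,0,0],[0.003,0.001,-0.02,0,0,0],[0.003,0.001,-0.04,0,0,0],[0.003,0.001,-0.06,0,0,0],[0.003,0.001,-0.075,0,0,0],[0.003,0.001,-0.075,0,0,0],[0.003,0.001,-0.075,0,0,0]])

```text
time_s: 2.28
tool_pos: [496.4, 410.4, 44.1]
tcp_rot: [0.411, 3.114, 0.0]
wrist_force: [0.0, 0.9, 0.5]
finger_gap: 66.2
finger_force: 0.0
```

Request:
carry_out(rows=[[0,0,0,0,0,0],[0,0,0,0,0,0],[0,0,0,0,0,0],[0,0,0,0,0,0],[0,0,0,0,0,0],[0,0,0,0,0,0],[0,0,0,0,0,0]], hand=1, squeeze=40)

```text
time_s: 2.87
tool_pos: [497.5, 410.9, 45.7]
tcp_rot: [0.411, 3.111, 0.004]
wrist_force: [-0.3, -1.0, 6.1]
finger_gap: 44.5
finger_force: 41.6
```

The grip is a bit high (TCP 45), so I'll regrip 8 mm lower.

Request:
carry_out(rows=[[0,0,0,0,0,0],[0,0,0,0,0,0],[0,0,0,0,0,0],[0,0,-0.004,0,0,0],[0,0,-0.008,0,0,0],[0,0,-0.008,0,0,0],[0,0,-0.008,0,0,0]], hand=-0.55)

```text
time_s: 3.45
tool_pos: [495.4, 409.7, 34.4]
tcp_rot: [-0.411, -3.113, 0.001]
wrist_force: [-0.1, 0.5, -0.9]
finger_gap: 65.9
finger_force: 0.0
```

Request:
carry_out(rows=[[0,0,0,0,0,0],[0,0,0,0,0,0],[0,0,0,0,0,0],[0,0,0,0,0,0],[0,0,0,0,0,0],[0,0,0,0,0,0],[0,0,0,0,0,0]], hand=1)

```text
time_s: 4.03
tool_pos: [496.1, 410.1, 35.5]
tcp_rot: [0.412, 3.114, 0.0]
wrist_force: [-0.4, 0.2, 1.2]
finger_gap: 45.3
finger_force: 41.2
```

Request:
carry_out(rows=[[0,0,0.02,0,0,0],[0,0,0.05,0,0,0],[0,0,0.08,0,0,0],[0,0,0.11,0,0,0],[0,0,0.14,0,0,0],[0,0,0.16,0,0,0],[0,0,0.16,0,0,0],[0,0,0.16,0,0,0]])

```text
time_s: 4.7
tool_pos: [496.3, 410.2, 196.2]
tcp_rot: [0.411, 3.113, 0.002]
wrist_force: [0.5, -0.5, -1.9]
finger_gap: 44.9
finger_force: 41.4
```

```bash
python3 -c "
from h import *
wlook('green yellow','w2')
o=arm.get_obs();print(o['wrist_force'],o['finger_gap'])"
```

```text
tcp [496.3 410.2 196.2] [4.110e-01 3.113e+00 2.000e-03] t 4.7
green [320.3 323.7] [ 64.  103.1] 3504.0 cap [622.9 377.2] dish [687.6 359.8]
[-0.42739762 -0.69246106 -1.34283319] 45.0404584793114
```

View pics/w2.png

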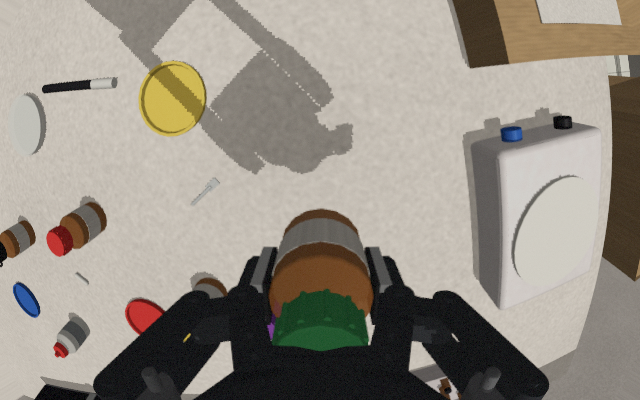

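The green bottle is held upright at (320,290). Carrying it to the green dish.

Request:
carry_out(rows=[[-0.006,-0.036,0,0,0,0],[-0.012,-0.072,0,0,0,0],[-0.018,-0.108,0,0,0,0],[-0.024,-0.144,0,0,0,0],[-0.03,-0.18,0,0,0,0],[-0.036,-0.216,0,0,0,0],[-0.042,-0.252,0,0,0,0],[-0.048,-0.288,0,0,0,0]])

```text
time_s: 5.42
tool_pos: [445.6, 120.5, 192.8]
tcp_rot: [-0.411, -3.11, 0.001]
wrist_force: [1.3, -0.3, -1.7]
finger_gap: 44.9
finger_force: 41.6
```

Request:
carry_out(rows=[[-0.006,-0.036,0,0,0,0],[-0.012,-0.072,0,0,0,0],[-0.018,-0.108,0,0,0,0],[-0.024,-0.144,0,0,0,0],[-0.03,-0.18,0,0,0,0],[-0.036,-0.216,0,0,0,0],[-0.042,-0.252,0,0,0,0],[-0.048,-0.288,0,0,0,0]])

```text
time_s: 6.08
tool_pos: [398.0, -166.7, 193.1]
tcp_rot: [-0.412, -3.111, -0.003]
wrist_force: [1.4, -0.3, -0.9]
finger_gap: 45.0
finger_force: 41.6
```

Request:
carry_out(rows=[[-0.003,-0.036,0,0,0,0],[-0.006,-0.07,0,0,0,0],[-0.009,-0.1,0,0,0,0],[-0.01,-0.115,0,0,0,0],[-0.01,-0.115,0,0,0,0],[-0.01,-0.115,0,0,0,0],[-0.01,-0.115,0,0,0,0]])

```text
time_s: 6.67
tool_pos: [389.4, -279.2, 193.9]
tcp_rot: [-0.411, -3.112, -0.004]
wrist_force: [-0.3, -0.4, -2.0]
finger_gap: 45.1
finger_force: 41.7
```

```bash
python3 -c "
from h import *
wlook('green blue','w3')
o=arm.get_obs();print(o['q'],o['finger_gap'])"
```

```text
tcp [ 389.4 -279.2  193.9] [-0.411 -3.112 -0.004] t 6.67
green [321.  324.4] [ 63.9 100.3] 3828.5 cap [ 514.3 -310.9] dish [ 578.9 -328. ]
green [316.3 179.7] [75.5 77.5] 4240.0 cap [ 370.4 -276.3] dish [ 389.7 -282.4]
blue [ 86.3 381.5] [19.7 25.2] 246.0 cap [ 600.1 -745.8] dish [ 691.6 -899.6]
blue [ 89.8 361.5] [23.6 37.9] 550.0 cap [ 547.9 -682.8] dish [ 623.  -816.8]
[-8.70098409e-01  2.40975035e-02  1.89350331e+00  3.62487295e-04
  1.22640537e+00 -2.17940830e+00] 44.97587632515085
```

View pics/w3.png

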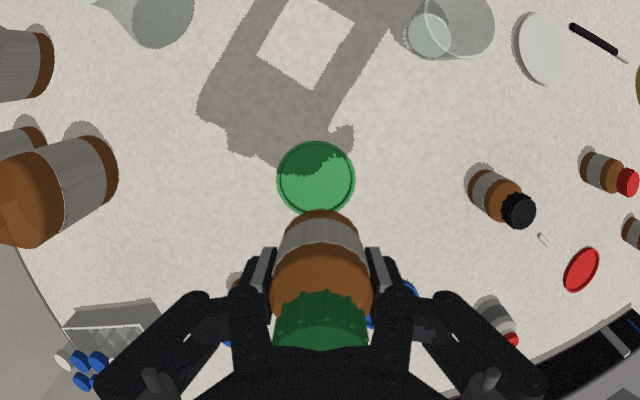

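The dish at (316,180) measures (390,-282). Lowering.

Request:
carry_out(rows=[[0.002,-0.004,-0.03,0,0,0],[0.002,-0.004,-0.06,0,0,0],[0.002,-0.004,-0.09,0,0,0],[0.002,-0.004,-0.12,0,0,0],[0.002,-0.004,-0.135,0,0,0],[0.002,-0.004,-0.148,0,0,0],[0.002,-0.004,-0.148,0,0,0],[0.002,-0.004,-0.148,0,0,0]])

```text
time_s: 7.38
tool_pos: [391.9, -283.4, 46.9]
tcp_rot: [-0.409, -3.113, -0.002]
wrist_force: [0.4, -0.6, -2.1]
finger_gap: 45.4
finger_force: 41.6
```

```bash
python3 -c "
from h import *
for i in range(2):wlook('green')
print(arm.get_obs()['wrist_force'])"
```

```text
tcp [ 391.9 -283.4   46.9] [-4.090e-01 -3.113e+00 -2.000e-03] t 7.38
green [321.4 324.4] [ 65.4 106.2] 4256.0 cap [ 388.5 -281.1] dish [ 453.2 -298. ]
green [318.5 236.1] [127.6 137.1] 5823.0 cap [ 352.4 -272.5] dish [ 386.8 -282.1]
tcp [ 392.4 -284.3   47.8] [ 0.409  3.115 -0.   ] t 7.43
green [322.9 324.4] [ 65.3 107.1] 4262.5 cap [ 389.9 -281.6] dish [ 454.9 -298.2]
green [319.9 233.8] [127.3 137. ] 6076.0 cap [ 352.6 -272.7] dish [ 386.6 -282. ]
[-0.34827206 -0.62565207 -1.04648758]
```

Request:
carry_out(rows=[[0,0,-0.003,0,0,0],[0,0,-0.006,0,0,0],[0,0,-0.006,0,0,0],[0,0,-0.006,0,0,0]])

```text
time_s: 7.82
tool_pos: [391.9, -285.0, 41.4]
tcp_rot: [0.412, 3.114, -0.0]
wrist_force: [-0.1, -0.2, -1.0]
finger_gap: 44.9
finger_force: 41.7
```

Request:
carry_out(rows=[[0,0,-0.002,0,0,0],[0,0,-0.002,0,0,0],[0,0,-0.002,0,0,0]])

```text
time_s: 8.07
tool_pos: [391.8, -284.9, 39.2]
tcp_rot: [-0.412, -3.114, -0.0]
wrist_force: [-0.5, 0.3, -1.1]
finger_gap: 45.0
finger_force: 41.7
```

Request:
carry_out(rows=[[0,0,-0.001,0,0,0],[0,0,-0.001,0,0,0],[0,0,-0.001,0,0,0]])

```text
time_s: 8.32
tool_pos: [392.0, -285.1, 38.4]
tcp_rot: [0.412, 3.114, -0.0]
wrist_force: [-0.8, 1.6, -0.1]
finger_gap: 44.9
finger_force: 41.8
```

Request:
carry_out(rows=[[0,0,-0.001,0,0,0],[0,0,-0.001,0,0,0],[0,0,-0.001,0,0,0]])

```text
time_s: 8.57
tool_pos: [392.0, -285.1, 38.4]
tcp_rot: [-0.411, -3.114, 0.0]
wrist_force: [-3.9, 4.0, 13.3]
finger_gap: 45.1
finger_force: 43.1
```

Touched down with 13 N of contact. Releasing and rising.

Request:
carry_out(rows=[[0,0,0.001,0,0,0],[0,0,0.001,0,0,0],[0,0,0.001,0,0,0],[0,0,0.001,0,0,0],[0,0,0.03,0,0,0],[0,0,0.07,0,0,0],[0,0,0.11,0,0,0],[0,0,0.15,0,0,0]], hand=-0.55)

```text
time_s: 9.23
tool_pos: [391.5, -284.4, 188.5]
tcp_rot: [-0.411, -3.114, -0.002]
wrist_force: [1.6, -1.5, -0.6]
finger_gap: 65.9
finger_force: 0.0
```

Request:
carry_out(rows=[[0,-0.02,0,0,0,0],[0,-0.02,0,0,0,0],[0,-0.02,0,0,0,0]])

```text
time_s: 9.48
tool_pos: [391.9, -305.4, 187.5]
tcp_rot: [0.413, 3.114, -0.001]
wrist_force: [-0.8, 0.9, 0.0]
finger_gap: 65.9
finger_force: 0.0
```

```bash
python3 -c "
from h import *
wlook('green blue','w4')"
```

```text
tcp [ 391.9 -305.4  187.5] [ 4.130e-01  3.114e+00 -1.000e-03] t 9.48
green [346.9 198.9] [42.1 43.7] 1283.0 cap [ 392.6 -283.2] dish [ 418.9 -283.4]
green [340.8 172. ] [77.1 79.4] 1861.0 cap [ 370.3 -282.7] dish [ 389.4 -282.7]
blue [ 94.3 361.5] [24.7 33.1] 401.5 cap [ 544.5 -688.8] dish [ 620.1 -820.3]
blue [260.3 330.7] [24.4 33.1] 560.0 cap [ 506.3 -397.8] dish [ 569.5 -435.1]
blue [387.  309.7] [14.  38.5] 308.0 cap [ 511.7 -271. ] dish [ 576.6 -267.3]
```

View pics/w4.png

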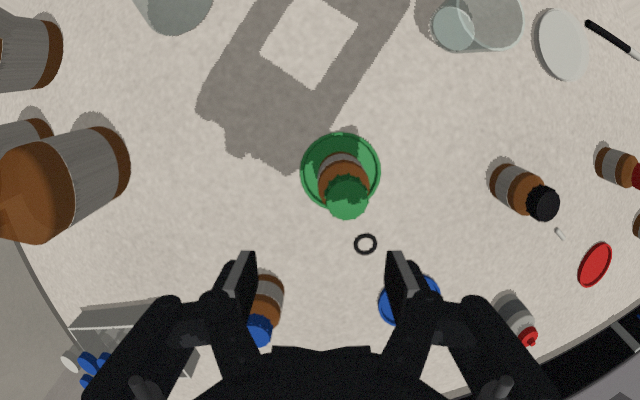

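Green stands well centred: cap (347,199) measures (392,-283), dish centre (389,-283). Blue is next.

Request:
carry_out(rows=[[0.03,-0.026,0,0,0,0],[0.06,-0.052,0,0,0,0],[0.09,-0.078,0,0,0,0],[0.117,-0.103,0,0,0,0],[0.117,-0.103,-0.03,0,0,0],[0.117,-0.103,-0.06,0,0,0],[0.117,-0.103,-0.07,0,0,0],[0.117,-0.103,-0.07,0,0,0]])

```text
time_s: 10.2
tool_pos: [506.3, -404.4, 111.3]
tcp_rot: [-0.41, -3.106, -0.012]
wrist_force: [0.1, 0.7, -0.0]
finger_gap: 66.1
finger_force: 0.0
```

Request:
carry_out(rows=[[0,0,0,0,0,0],[0,0,0,0,0,0]])

```text
time_s: 10.37
tool_pos: [509.3, -408.2, 118.7]
tcp_rot: [0.411, 3.113, -0.002]
wrist_force: [-0.8, -0.6, -0.7]
finger_gap: 66.5
finger_force: 0.0
```

```bash
python3 -c "
from h import *
wlook('blue')"
```

```text
tcp [ 509.3 -408.2  118.7] [ 4.110e-01  3.113e+00 -2.000e-03] t 10.37
blue [ 67.3 363.9] [31.1 53.7] 1019.0 cap [ 600.4 -732.7] dish [ 679.9 -893.6]
blue [ 63.8 326.5] [41.3 60.3] 1548.0 cap [ 545.2 -678.9] dish [ 599.2 -815. ]
blue [322.6 243.3] [58.5 62.3] 2636.0 cap [ 508.4 -405.7] dish [ 545.4 -415.1]
blue [508.6 220.3] [65.8 84.9] 4294.0 cap [ 527.3 -286.8] dish [ 573.  -241.2]
```

Request:
carry_out(rows=[[0,0.002,-0.02,0,0,0],[0,0.002,-0.04,0,0,0],[0,0.002,-0.06,0,0,0],[0,0.002,-0.075,0,0,0],[0,0.002,-0.083,0,0,0],[0,0.002,-0.083,0,0,0],[0,0.002,-0.083,0,0,0]])

```text
time_s: 11.0
tool_pos: [509.3, -406.4, 35.1]
tcp_rot: [0.412, 3.114, -0.001]
wrist_force: [0.1, -0.2, 1.0]
finger_gap: 66.3
finger_force: 0.0
```

Request:
carry_out(rows=[[0,0,0,0,0,0],[0,0,0,0,0,0],[0,0,0,0,0,0],[0,0,0,0,0,0],[0,0,0,0,0,0],[0,0,0,0,0,0],[0,0,0,0,0,0]], hand=1)

```text
time_s: 11.58
tool_pos: [509.8, -406.9, 36.1]
tcp_rot: [0.411, 3.112, -0.003]
wrist_force: [-0.1, 0.4, 6.6]
finger_gap: 45.1
finger_force: 41.6
```

Request:
carry_out(rows=[[0,0,0.025,0,0,0],[0,0,0.06,0,0,0],[0,0,0.09,0,0,0],[0.01,0.025,0.11,0,0,0],[0.022,0.06,0.11,0,0,0],[0.036,0.095,0.11,0,0,0],[0.05,0.13,0.11,0,0,0],[0.064,0.165,0.11,0,0,0]])

```text
time_s: 12.25
tool_pos: [572.9, -239.3, 144.3]
tcp_rot: [-0.413, -3.114, -0.0]
wrist_force: [1.2, 0.4, -2.2]
finger_gap: 44.5
finger_force: 41.9
```

Request:
carry_out(rows=[[0,0,0,0,0,0],[0,0,0,0,0,0],[0,0,0,0,0,0]])

```text
time_s: 12.5
tool_pos: [572.8, -240.9, 144.2]
tcp_rot: [-0.41, -3.114, 0.001]
wrist_force: [-0.1, -0.4, -1.9]
finger_gap: 44.7
finger_force: 42.0
```

```bash
python3 -c "
from h import *
wlook('blue')"
```

```text
tcp [ 572.8 -240.9  144.2] [-4.100e-01 -3.114e+00  1.000e-03] t 12.5
blue [322.1 326. ] [62.9 99. ] 3959.5 cap [ 656.4 -260.9] dish [ 721.9 -278. ]
blue [ 27.7 304.8] [20.2 34.1] 486.5 cap [ 593.6 -614.5] dish [ 634.1 -772.8]
blue [325.2 194.3] [87.8 91.7] 5066.0 cap [ 551.5 -231.1] dish [ 575.1 -236.2]
```

Request:
carry_out(rows=[[0.001,0.002,-0.03,0,0,0],[0.001,0.002,-0.06,0,0,0],[0.001,0.002,-0.085,0,0,0],[0.001,0.002,-0.098,0,0,0],[0.001,0.002,-0.1,0,0,0],[0.001,0.002,-0.102,0,0,0],[0.001,0.002,-0.102,0,0,0],[0.001,0.002,-0.102,0,0,0]])

```text
time_s: 13.22
tool_pos: [575.1, -240.1, 44.2]
tcp_rot: [0.412, 3.112, -0.002]
wrist_force: [0.1, 0.1, -1.6]
finger_gap: 45.2
finger_force: 42.0
```

Request:
carry_out(rows=[[0,0,-0.001,0,0,0],[0,0,-0.002,0,0,0],[0,0,-0.002,0,0,0],[0,0,-0.002,0,0,0]])

```text
time_s: 13.55
tool_pos: [574.1, -239.0, 40.7]
tcp_rot: [0.411, 3.114, -0.0]
wrist_force: [-0.6, -0.4, -1.9]
finger_gap: 45.2
finger_force: 42.0
```

Request:
carry_out(rows=[[0,0,-0.001,0,0,0],[0,0,-0.001,0,0,0],[0,0,-0.001,0,0,0]])

```text
time_s: 13.8
tool_pos: [573.9, -238.8, 39.2]
tcp_rot: [-0.411, -3.114, -0.0]
wrist_force: [-0.2, 0.7, -2.4]
finger_gap: 44.9
finger_force: 42.0
```

Request:
carry_out(rows=[[0,0,-0.001,0,0,0],[0,0,-0.001,0,0,0],[0,0,-0.001,0,0,0]])

```text
time_s: 14.05
tool_pos: [573.9, -238.9, 39.1]
tcp_rot: [-0.411, -3.114, -0.0]
wrist_force: [-3.1, 1.5, 4.6]
finger_gap: 45.0
finger_force: 42.6
```

Request:
carry_out(rows=[[0,0,-0.001,0,0,0],[0,0,-0.001,0,0,0],[0,0,-0.001,0,0,0]])

```text
time_s: 14.3
tool_pos: [574.0, -238.9, 39.1]
tcp_rot: [-0.411, -3.114, 0.0]
wrist_force: [-6.5, 4.0, 12.7]
finger_gap: 45.1
finger_force: 43.2
```

Request:
carry_out(rows=[[0,0,0.001,0,0,0],[0,0,0.001,0,0,0],[0,0,0.001,0,0,0],[0,0,0.001,0,0,0],[0,0,0.03,0,0,0],[0,0,0.07,0,0,0],[0,0,0.11,0,0,0],[0,0,0.15,0,0,0]], hand=-0.55)

```text
time_s: 14.97
tool_pos: [573.5, -238.7, 188.3]
tcp_rot: [-0.412, -3.113, -0.001]
wrist_force: [1.3, -0.6, -0.2]
finger_gap: 66.4
finger_force: 0.0
```

```bash
python3 -c "
from h import *
wlook('blue')"
```

```text
tcp [ 573.5 -238.7  188.3] [-4.120e-01 -3.113e+00 -1.000e-03] t 14.97
blue [ 11.1 293.2] [23.4 28.9] 360.0 cap [ 594.3 -742.6] dish [ 627.  -912.3]
blue [ 46.  286.9] [18.2 29. ] 385.0 cap [ 593.7 -616.9] dish [ 626.1 -746.2]
blue [  9.1 258.6] [27.1 32. ] 396.0 cap [ 541.4 -682.4] dish [ 557.  -832.7]
blue [322.7 185.3] [78.9 85.4] 5017.5 cap [ 558.6 -231.9] dish [ 579.8 -237. ]
```

Request:
carry_out(rows=[[-0.012,0.038,0,0,0,0],[-0.024,0.076,0,0,0,0],[-0.036,0.114,0,0,0,0],[-0.049,0.152,0,0,0,0],[-0.061,0.19,0,0,0,0],[-0.073,0.228,0,0,0,0],[-0.086,0.266,0,0,0,0],[-0.098,0.302,0,0,0,0]])

```text
time_s: 15.68
tool_pos: [474.9, 64.8, 187.1]
tcp_rot: [0.412, 3.114, 0.0]
wrist_force: [0.1, 0.5, -0.4]
finger_gap: 66.3
finger_force: 0.0
```

Request:
carry_out(rows=[[-0.01,0.03,0,0,0,0],[-0.01,0.03,-0.03,0,0,0],[-0.01,0.03,-0.06,0,0,0],[-0.01,0.03,-0.07,0,0,0],[-0.01,0.03,-0.07,0,0,0],[-0.01,0.03,-0.07,0,0,0]])

```text
time_s: 16.18
tool_pos: [465.9, 92.8, 117.3]
tcp_rot: [-0.412, -3.113, 0.0]
wrist_force: [-0.2, 0.4, 0.7]
finger_gap: 66.0
finger_force: 0.0
```

```bash
python3 -c "
from h import *
wlook('red','w5')"
```

```text
tcp [465.9  92.8 117.3] [-0.412 -3.113  0.   ] t 16.18
red [363.4 341.3] [36.2 65. ] 1203.5 cap [548.7 102.9] dish [624.9  97.1]
red [326.2 242.6] [58.6 61.4] 2459.5 cap [464.3  97.6] dish [501.1  89.2]
```

View pics/w5.png

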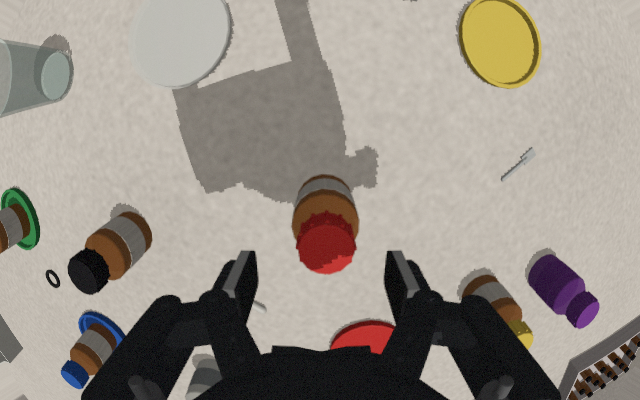

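The red bottle (cap 326,243) is centred between the fingers; green and blue stand in their dishes at the left. Gripping red.

Request:
carry_out(rows=[[-0.001,0.003,-0.02,0,0,0],[-0.001,0.003,-0.04,0,0,0],[-0.001,0.003,-0.06,0,0,0],[-0.001,0.003,-0.075,0,0,0],[-0.001,0.003,-0.082,0,0,0],[-0.001,0.003,-0.082,0,0,0],[-0.001,0.003,-0.082,0,0,0]])

```text
time_s: 16.82
tool_pos: [466.0, 95.8, 36.4]
tcp_rot: [0.412, 3.113, 0.0]
wrist_force: [0.3, -0.1, 0.4]
finger_gap: 66.1
finger_force: 0.0
```

Request:
carry_out(rows=[[0,0,0,0,0,0],[0,0,0,0,0,0],[0,0,0,0,0,0],[0,0,0,0,0,0],[0,0,0,0,0,0],[0,0,0,0,0,0],[0,0,0,0,0,0]], hand=1)

```text
time_s: 17.4
tool_pos: [466.4, 95.9, 36.9]
tcp_rot: [0.411, 3.111, 0.0]
wrist_force: [-0.6, -1.3, 5.8]
finger_gap: 44.6
finger_force: 41.1
```

Request:
carry_out(rows=[[0,0,0.025,0,0,0],[0,0,0.06,0,0,0],[0,0,0.09,0,0,0],[0.03,0,0.11,0,0,0],[0.06,0,0.11,0,0,0],[0.09,0,0.11,0,0,0],[0.12,0,0.11,0,0,0],[0.15,0,0.11,0,0,0]])

```text
time_s: 18.07
tool_pos: [616.4, 96.1, 146.1]
tcp_rot: [0.411, 3.113, 0.0]
wrist_force: [0.5, 0.0, -1.1]
finger_gap: 44.5
finger_force: 41.6
```

Request:
carry_out(rows=[[0.02,0,0,0,0,0],[0.025,0,0,0,0,0],[0.025,0,0,0,0,0],[0.025,0,0,0,0,0]])

```text
time_s: 18.4
tool_pos: [638.9, 96.2, 144.9]
tcp_rot: [-0.411, -3.113, 0.0]
wrist_force: [-0.5, 0.6, -1.4]
finger_gap: 45.1
finger_force: 41.6
```

```bash
python3 -c "
from h import *
wlook('red')"
```

```text
tcp [638.9  96.2 144.9] [-0.411 -3.113  0.   ] t 18.4
red [321.  324.4] [64.5 99.5] 4123.0 cap [721.   75.5] dish [785.7  58.3]
red [122.1 275.7] [26.9 32.2] 597.0 cap [642.9 -77.4] dish [ 676.5 -155.5]
red [320.7 177. ] [44.5 83.3] 2066.5 cap [606.1 106.1] dish [625.1 101.1]
```

Request:
carry_out(rows=[[0.002,0,-0.03,0,0,0],[0.002,0,-0.06,0,0,0],[0.002,0,-0.085,0,0,0],[0.002,0,-0.098,0,0,0],[0.002,0,-0.1,0,0,0],[0.002,0,-0.102,0,0,0],[0.002,0,-0.102,0,0,0],[0.002,0,-0.102,0,0,0]])

```text
time_s: 19.12
tool_pos: [643.2, 96.1, 45.4]
tcp_rot: [0.411, 3.111, 0.0]
wrist_force: [0.3, -1.0, -1.1]
finger_gap: 44.9
finger_force: 41.6
```

```bash
python3 -c "
from h import *
wlook('red','w6')"
```

```text
tcp [643.2  96.1  45.4] [0.411 3.111 0.   ] t 19.12
red [ 53.7 345.3] [31.6 45.2] 729.0 cap [639.6 -67.7] dish [ 706.1 -227.8]
red [322.2 324.4] [ 64.3 100.5] 4076.5 cap [638.4  99. ] dish [703.8  82. ]
red [323.2 235.5] [118.6 136.1] 5227.0 cap [602.9 108.8] dish [637.9 100.1]
```

View pics/w6.png

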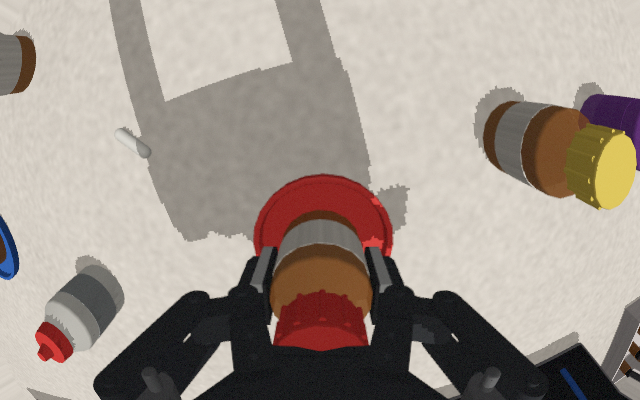

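Red sits centred over its dish (323,235). Lowering the last few mm.

Request:
carry_out(rows=[[0,0.001,-0.001,0,0,0],[0,0.001,-0.002,0,0,0],[0,0.001,-0.003,0,0,0],[0,0.001,-0.003,0,0,0]])

```text
time_s: 19.5
tool_pos: [641.8, 97.1, 40.2]
tcp_rot: [-0.411, -3.114, 0.0]
wrist_force: [-0.6, 0.0, -1.6]
finger_gap: 44.8
finger_force: 41.6
```

Request:
carry_out(rows=[[0,0,-0.001,0,0,0],[0,0,-0.001,0,0,0],[0,0,-0.001,0,0,0]])

```text
time_s: 19.75
tool_pos: [642.0, 97.1, 40.0]
tcp_rot: [-0.411, -3.114, 0.0]
wrist_force: [-4.0, 0.3, 5.3]
finger_gap: 44.6
finger_force: 42.1
```

Request:
carry_out(rows=[[0,0,-0.001,0,0,0],[0,0,-0.001,0,0,0],[0,0,-0.001,0,0,0]])

```text
time_s: 20.0
tool_pos: [642.0, 97.1, 39.9]
tcp_rot: [-0.411, -3.114, 0.0]
wrist_force: [-6.4, -0.6, 12.1]
finger_gap: 44.8
finger_force: 42.9
```

Request:
carry_out(rows=[[0,0,0.001,0,0,0],[0,0,0.001,0,0,0],[0,0,0.001,0,0,0],[0,0,0.001,0,0,0],[0,0,0.03,0,0,0],[0,0,0.07,0,0,0],[0,0,0.11,0,0,0],[0,0,0.15,0,0,0]], hand=-0.55)

```text
time_s: 20.67
tool_pos: [641.4, 97.0, 189.2]
tcp_rot: [-0.411, -3.113, 0.0]
wrist_force: [0.8, -0.3, 0.1]
finger_gap: 66.0
finger_force: 0.0
```

Request:
carry_out(rows=[[-0.005,0.02,0,0,0,0.12],[-0.01,0.04,0,0,0,0.24],[-0.015,0.06,0,0,0,0.36],[-0.02,0.08,0,0,0,0.48],[-0.025,0.1,0,0,0,0.6],[-0.03,0.115,0,0,0,0.72],[-0.034,0.131,0,0,0,0.84],[-0.034,0.131,0,0,0,0.96]])

```text
time_s: 21.33
tool_pos: [606.7, 231.0, 187.9]
tcp_rot: [1.086, -2.948, -0.002]
wrist_force: [0.0, -0.1, 0.2]
finger_gap: 66.1
finger_force: 0.0
```

Request:
carry_out(rows=[[0,0,0,0,0,0.08],[0,0,-0.03,0,0,0.08],[0,0,-0.06,0,0,0.08],[0,0,-0.07,0,0,0.08],[0,0,-0.07,0,0,0.08],[0,0,-0.07,0,0,0.08]])

```text
time_s: 21.83
tool_pos: [607.8, 228.0, 118.1]
tcp_rot: [1.19, -2.906, -0.0]
wrist_force: [0.8, 0.0, 0.6]
finger_gap: 66.0
finger_force: 0.0
```

```bash
python3 -c "
from h import *
wlook('yellow purple','w7')"
```

```text
tcp [607.8 228.  118.1] [ 1.19  -2.906 -0.   ] t 21.83
purple [380.3 292.6] [36.  97.2] 1671.0 cap [605.5 280.7] dish [632.1 331.6]
```

View pics/w7.png

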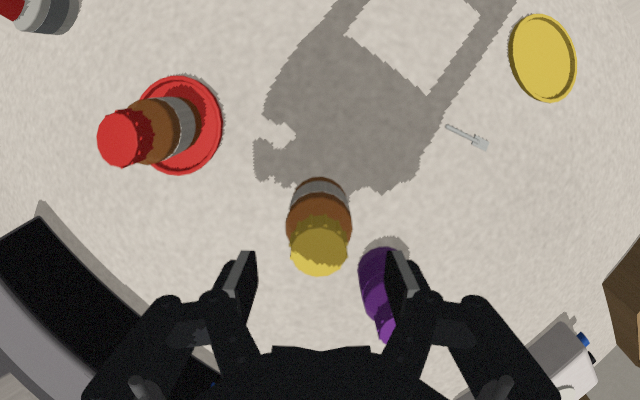

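```bash
python3 -c "
from h import *
o=arm.get_obs()
print('yellow cap',wplane((319,248),86,o).round(1))
print('purple base near edge',wplane((382,246),0,o).round(1),'cap vis low-left edge',wplane((386,344),88,o).round(1), wplane((376,318),80,o).round(1))
print(Ro.from_rotvec(o['tcp_rot']).as_matrix().round(2))
im=cv2.imread('pics/top0.png');print(plane('top',(188,163),40).round())"
```

```text
yellow cap [610.1 229.7  86. ]
purple base near edge [602.5 300.9   0. ] cap vis low-left edge [632.9 318.9  88. ] [625.  299.8  80. ]
[[-0.71 -0.7   0.  ]
 [-0.7   0.71  0.  ]
 [-0.   -0.   -1.  ]]
[614. 317.  40.]
```

Yellow measures (610,230) and purple about (614,316), so the fingers clear it by about 30 mm. Gripping yellow.

Request:
carry_out(rows=[[0.002,0.001,-0.02,0,0,0],[0.002,0.001,-0.04,0,0,0],[0.002,0.001,-0.06,0,0,0],[0.002,0.001,-0.075,0,0,0],[0.002,0.001,-0.082,0,0,0],[0.002,0.001,-0.082,0,0,0],[0.002,0.001,-0.082,0,0,0]])

```text
time_s: 22.47
tool_pos: [610.6, 229.2, 37.2]
tcp_rot: [-1.19, 2.906, -0.0]
wrist_force: [-0.6, -1.0, -0.2]
finger_gap: 65.9
finger_force: 0.0
```

Request:
carry_out(rows=[[0,0,0,0,0,0],[0,0,0,0,0,0],[0,0,0,0,0,0],[0,0,0,0,0,0],[0,0,0,0,0,0],[0,0,0,0,0,0],[0,0,0,0,0,0]], hand=1)

```text
time_s: 23.05
tool_pos: [611.2, 229.4, 38.2]
tcp_rot: [-1.189, 2.905, -0.001]
wrist_force: [-0.9, 0.1, 6.9]
finger_gap: 45.0
finger_force: 41.6
```

Request:
carry_out(rows=[[0,0,0.025,0,0,0],[0,0,0.06,0,0,0],[0,0,0.09,0,0,0],[0,0,0.12,0,0,0],[-0.03,0.005,0.12,0,0,0],[-0.06,0.01,0.12,0,0,0],[-0.09,0.015,0.12,0,0,0],[-0.12,0.02,0.12,0,0,0]])

```text
time_s: 23.72
tool_pos: [488.4, 249.0, 156.3]
tcp_rot: [-1.19, 2.908, 0.0]
wrist_force: [-0.9, 0.6, -0.8]
finger_gap: 44.8
finger_force: 41.8
```

Request:
carry_out(rows=[[-0.03,0.006,0,0,0,0],[-0.06,0.012,0,0,0,0],[-0.09,0.018,0,0,0,0],[-0.115,0.022,0,0,0,0],[-0.123,0.023,0,0,0,0],[-0.123,0.023,0,0,0,0],[-0.123,0.023,0,0,0,0]])

```text
time_s: 24.3
tool_pos: [367.6, 272.2, 156.8]
tcp_rot: [-1.191, 2.905, -0.001]
wrist_force: [-0.7, 0.9, -1.6]
finger_gap: 45.0
finger_force: 41.8
```

```bash
python3 -c "
from h import *
wlook('yellow','w8')"
```

```text
tcp [367.6 272.2 156.8] [-1.191e+00  2.905e+00 -1.000e-03] t 24.3
```

View pics/w8.png

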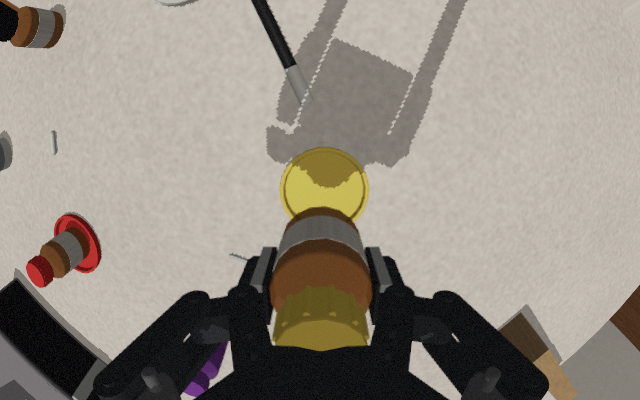

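```bash
python3 -c "
from h import *
o=arm.get_obs()
print(wplane((324.5,191),8,o).round(1), wplane((324.5,148),10,o).round(1))"
```

```text
[368.  278.3   8. ] [339.1 249.6  10. ]
```

Request:
carry_out(rows=[[0,0.003,-0.03,0,0,0],[0,0.003,-0.06,0,0,0],[0,0.003,-0.09,0,0,0],[0,0.003,-0.105,0,0,0],[0,0.003,-0.11,0,0,0],[0,0.003,-0.112,0,0,0],[0,0.003,-0.112,0,0,0],[0,0.003,-0.112,0,0,0]])

```text
time_s: 25.02
tool_pos: [368.5, 275.4, 45.4]
tcp_rot: [-1.189, 2.905, -0.0]
wrist_force: [-0.1, 0.6, -1.9]
finger_gap: 45.1
finger_force: 41.8
```

Request:
carry_out(rows=[[0,0,-0.001,0,0,0],[0,0,-0.002,0,0,0],[0,0,-0.003,0,0,0],[0,0,-0.003,0,0,0]])

```text
time_s: 25.35
tool_pos: [367.1, 275.1, 41.6]
tcp_rot: [-1.19, 2.907, -0.0]
wrist_force: [0.1, 0.6, -2.7]
finger_gap: 45.0
finger_force: 41.8
```

Request:
carry_out(rows=[[0,0,-0.001,0,0,0],[0,0,-0.001,0,0,0],[0,0,-0.001,0,0,0]])

```text
time_s: 25.6
tool_pos: [367.2, 275.2, 41.2]
tcp_rot: [-1.191, 2.907, -0.0]
wrist_force: [-4.0, -0.2, 8.3]
finger_gap: 44.9
finger_force: 42.7
```

Request:
carry_out(rows=[[0,0,0,0,0,0],[0,0,0,0,0,0],[0,0,0,0,0,0],[0,0,0,0,0,0],[0,0,0.03,0,0,0],[0,0,0.07,0,0,0],[0,0,0.11,0,0,0],[0,0,0.15,0,0,0]], hand=-0.55)

```text
time_s: 26.27
tool_pos: [366.3, 274.8, 191.6]
tcp_rot: [1.19, -2.906, 0.0]
wrist_force: [0.9, -0.1, -0.1]
finger_gap: 66.0
finger_force: 0.0
```

Request:
carry_out(rows=[[-0.02,0.03,0.02,0,0,0],[-0.04,0.06,0.04,0,0,0],[-0.06,0.09,0.06,0,0,0],[-0.08,0.12,0.06,0,0,0],[-0.1,0.15,0.06,0,0,0],[-0.12,0.18,0.06,0,0,0],[-0.14,0.21,0.06,0,0,0],[-0.14,0.21,0.06,0,0,0]])

```text
time_s: 26.93
tool_pos: [223.2, 488.9, 250.3]
tcp_rot: [1.197, -2.904, -0.004]
wrist_force: [0.2, 0.0, -0.1]
finger_gap: 66.1
finger_force: 0.0
```

```bash
python3 - <<'E'
from h import *
t=arm.capture('top');s=arm.capture('side')
cv2.imwrite('pics/top9.png',cv2.resize(t[110:310,100:540],None,fx=1.8,fy=1.8,interpolation=cv2.INTER_CUBIC)[:,:,::-1])
cv2.imwrite('pics/side9.png',s[:,:,::-1])
o=arm.get_obs();print(o['time_s'],o['tool_pos'])
im0=cv2.imread('pics/top0.png')[:,:,::-1].copy()
for c in('blue','red','yellow','green'):
    for uv,ax,a in blobs('top',t,c): print(c,np.round(uv,1),np.round(ax,1),a,plane('top',uv,87)[:2].round(1),plane('top',uv,9)[:2].round(1))
E
```

```text
27.0333 [225.77406104 485.69712891 249.80710113]
blue [636.5 184.1] [12.2 15.7] 103.0 [ 533.7 -692.7] [ 540.6 -742.5]
blue [615.5 184.5] [15.7 16. ] 185.0 [ 533.8 -647.1] [ 540.7 -693.5]
blue [422.5 175.6] [33.9 34.1] 865.5 [ 564.5 -224. ] [ 573.6 -239.6]
blue [592.1 162.2] [15.6 16.5] 188.0 [ 584.7 -598.8] [ 595.2 -641.8]
blue [636.1 161.1] [14.4 15.7] 125.0 [ 584.7 -694.7] [ 595.2 -744.6]
red [362.5 142.7] [11.8 12.6] 104.0 [642.2 -92.4] [657.  -98.4]
red [282.4 151.3] [33.2 33.4] 836.5 [627.6  88.4] [641.3  95.6]
yellow [209.7 267.4] [33.8 34.2] 875.0 [370.5 255.8] [365.4 275.2]
green [454.4 253.7] [14.1 15.3] 149.0 [ 389.4 -288. ] [ 385.7 -308.3]
green [443.5 252.8] [31.8 33.1] 286.5 [ 392.  -264.2] [ 388.4 -282.7]
```

View pics/top9.png

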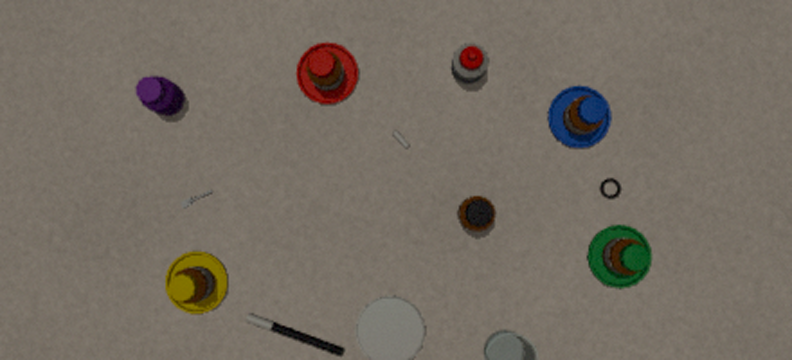

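View pics/side9.png

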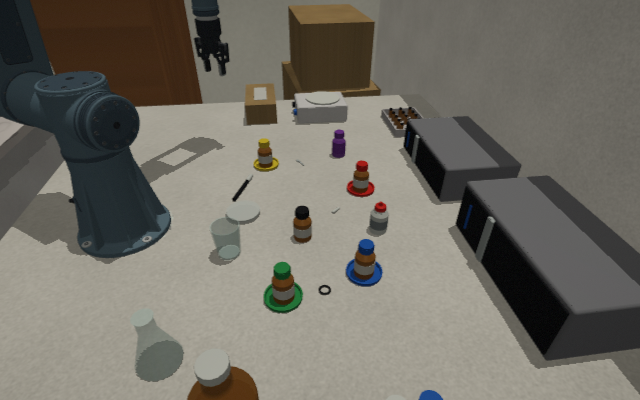

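All four stand upright in their own dishes, with black, white and purple untouched. I'll run one centring check from the crop's cap pixels, which map to blue (430.5,170.5), red (278.3,145.6) and yellow (200.6,270) in the full picture.

```bash
python3 - <<'E'
from h import *
D={'blue':((430.5,170.5),(573.6,-239.6)),'red':((278.3,145.6),(641.3,95.6)),'yellow':((200.6,270),(365.4,275.2)),'green':((454.4,253.7),(388.4,-283))}
e={k:np.linalg.norm(plane('top',u,88)[:2]-d) for k,(u,d) in D.items()};print(e)
if max(e.values())<10: print(arm.sign_off())
E
```

```text
{'blue': np.float64(2.8838120245955703), 'red': np.float64(1.7859340476734642), 'yellow': np.float64(0.73967908660357), 'green': np.float64(4.797681969065387)}
the job is handed in; nothing more can be done
None
```

The blue, red, yellow and green bottles stand upright in their matching dishes, each within about 5 mm of centre by the top camera; the black-capped and white bottles were left where they stood, and the job was handed in at about 27 s, though hand-in returned no verdict.

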